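# Transfer a dose row to the pull-out tray

### The job

Move the four amber pill bottles from the wooden counter tray into the empty clear pull-out tray, one bottle to a cell and in the same order counted from the handle: the bottle next to the wooden tray's handle goes into the cell next to the clear tray's handle, and so on to the far end. Keep every bottle upright and set it down gently, never dropping it; finish with all four standing on the floors of their cells, let go and at rest.

Things in the scene. Friction and masses are not known exactly. Their poses are not given: they have to be found in the camera images.
- tall_mid (a point): Amber pill bottle with a white cap and paper label: tall straight round vial, 38 mm across, 98 mm high, with a round cap 40 mm across and 20 mm high; about 60 g (varies). Loose, upright in a cell of the wooden tray. The point is its centre, 49 mm above its underside; z is the bottle's upward axis. The cap is the top part, good to grip.
- wide_mid (a point): Amber pill bottle with a white cap and paper label: squat wide round bottle, 46 mm across, 78 mm high, with a round cap 47 mm across and 22 mm high; about 80 g (varies). Loose, upright in a cell of the wooden tray. The point is its centre, 39 mm above its underside; z is the bottle's upward axis. The cap is the top part, good to grip.
- square_mid (a point): Amber pill bottle with a white cap and paper label: square bottle, 36 x 36 mm, square up to 46 mm, tapering to a round cap 32 mm across and 26 mm high; 86 mm high in all; x and y axes square to its sides; about 70 g (varies). Loose, upright in a cell of the wooden tray. The point is its centre, 43 mm above its underside; z is the bottle's upward axis. The cap is the top part, good to grip.
- small_mid (a point): Amber pill bottle with a white cap and paper label: small round bottle, 35 mm across, 66 mm high, with a round cap 36 mm across and 20 mm high; about 40 g (varies). Loose, upright in a cell of the wooden tray. The point is its centre, 33 mm above its underside; z is the bottle's upward axis. The cap is the top part, good to grip.
- pad_tall: Black rubber pad, 56 x 56 x 2 mm, fixed on the floor of the wooden tray's cell in which the tall bottle stands at the start; it stays there and so marks that cell. Its edges show round the bottle. Origin: centre of its underside, 4 mm above the tray's origin; axes as the wooden tray's. All four pads look alike.
- pad_wide: Black rubber pad, 56 x 56 x 2 mm, fixed on the floor of the wooden tray's cell in which the wide bottle stands at the start; it stays there and so marks that cell. Its edges show round the bottle. Origin: centre of its underside, 4 mm above the tray's origin; axes as the wooden tray's. All four pads look alike.
- pad_square: Black rubber pad, 56 x 56 x 2 mm, fixed on the floor of the wooden tray's cell in which the square bottle stands at the start; it stays there and so marks that cell. Its edges show round the bottle. Origin: centre of its underside, 4 mm above the tray's origin; axes as the wooden tray's. All four pads look alike.
- pad_small: Black rubber pad, 56 x 56 x 2 mm, fixed on the floor of the wooden tray's cell in which the small bottle stands at the start; it stays there and so marks that cell. Its edges show round the bottle. Origin: centre of its underside, 4 mm above the tray's origin; axes as the wooden tray's. All four pads look alike.
- wood_tray: Wooden tray, left or right, holding the bottles in any order. Fixed, row of 4 cells 63 mm square centred at x -99, -33, +33, +99 mm, y 0; black pad tops (cell floor) at z 6, walls 3 mm thick to z 18 mm. A 40 mm high front panel with a pull handle (48 mm bar, 26 mm out) is at the -x end. 300 x 69 mm. Origin: centre of the row's underside, 18 mm above the table. Handle towards the robot.
- clear_tray: Clear plastic tray, empty. Fixed, row of 4 cells 63 mm square centred at x -99, -33, +33, +99 mm, y 0; black pad tops (cell floor) at z 6, walls 3 mm thick to z 18 mm. A 40 mm high front panel with a pull handle (48 mm bar, 26 mm out) is at the -x end. 300 x 69 mm. Origin: centre of the row's underside, 18 mm above the table. Handle away from the robot. A mortar 110 mm high is between the trays.
Things that resemble listed ones, but are neither listed nor needed, are in the scene too. Leave any pink or turquoise look-alike of the part that bears square_mid alone. What is shaped like the part that bears tall_mid but green or yellow is not meant.

How it is judged:
By the outcome, as a careful person would: the job done as asked, in the order asked, and still so for the second after the job is handed in, with the robot touching nothing.
It also fails if it takes over 128 s, if anything falls off the work surface, if the arm or the gripper's body presses on something with over 40 N, if the wrist force passes 120 N, or if a joint passes its speed limit or range.

### The arm

A 6-joint arm with a two-finger parallel gripper is mounted at the origin on the work surface. World frame = base frame: x ahead of the robot, y to its left, z up, the work surface at z = 0. Lengths are in mm, angles in rad, forces in N, time in s.
With the tool pointing down it reaches from about 275 to 750 mm from the base axis. Payload 10.2 kg.
Tool frame: the origin (TCP) lies at the very end of the fingers, on their centre line; the grasp point (between the pads) lies 19 mm behind it (ctrl.tcp_to_grasp is the distance from the TCP to the grasp point, in mm); z points along the fingers, x is the direction in which the jaws open and shut, and the axes are right-handed (so a half turn about z gives the same grasp; the last joint's range is limited). The gripper opens to 85 mm and grips with 20 to 120 N. Pads are 22 mm wide; open, the fingers measure 114 mm over their backs; the gripper's body (76 mm by 85 mm) begins 54 mm behind the grasp point. The pads swing forward as they close: fully open they stand 13 mm farther back than shut.
Start: joints at [-0.223, 0.313, 1.498, -0, 1.331, -0.223], TCP at [525.006, -0.013, 203.594] pointing down, gripper open.
Joint ranges: [-2.94, 2.94], [-0.97, 2.17], [0.19, 2.56], [-1.23, 4.37], [0.02, 3.11], [-2.88, 2.88]. Speed limits (rad/s): [2.39, 2.39, 3.01, 3.14, 3.14, 3.14].

### API

Orientations are given as a unit quaternion [w, x, y, z].
In Python, from rig import monitor, vision, order, ctrl gives the robot as it stands. The module is installed in compiled form; this text tells all that it offers.
- The arm moves only by the shell command python3 -m pendant 'ROWS' [FORCE]. ROWS is JSON, a list that holds one entry, the list of rows, each a list of 5 numbers: the closure, from -1 (fully open) to 1 (shut), then the shift along the world's x, y, z in m, then the turn about the world's z in degrees. In form: [[[fingers, dx, dy, dz, spin], ...]]. A call has 1 to 20 rows; each row is the pose to reach, as a shift and turn from the pose commanded when the call began; what a row does not reach only later rows make up. A row lasts 1/10 s, in which the tool goes at most 50 mm and 8.59 degrees, less where a joint would pass 70% of its speed; a pose out of reach is approached as far as the arm can. A call with a gripper value outside its range is refused whole. The fingers move at their own pace and stop on an object; FORCE is the grip in N (left out, the last holds). Time passes only in rows, so rows that repeat a pose let the fingers close. It gives the time, the measured TCP pose, the force and the opening at its end, in the units of the state.
- monitor.sense(): the state, without advancing time (a new reading comes with each control period).
- vision.capture(name): name is "scene" or "side" or "wrist"; returns (picture, depth): 480x640x3 uint8, red, green, blue; 480x640 float32, mm along the optical axis (not along the pixel's ray), 0 where there is no reading.
- vision.camera_info(name): a dict with "fov_y" (degrees; the focal length in pixels is half the picture's height over the tangent of half this angle, whatever the lens; pixels are square), "cx", "cy" (the principal point, pixels), "R" (3x3) and "t" (3): a world point X has camera coordinates R X + t; the wrist camera has in their place "hand_eye" (4x4, takes a point from camera to tool coordinates, whose origin is the TCP and whose axes are the tool frame's). Camera axes: x right, y down, z forward; pixel columns grow to the right and rows downward; lengths in mm; the calibration is good to about 2 mm. A picture is of the moment at which its call begins: read the wrist's pose just before it. camera_info takes no time and is no camera call.
- order.finish_job(): hands the job in, once; it reports no verdict.
The state is a dict: "time_s": time; "joints": joint angles; "dq": joint speeds; "tau": joint torques, N m; "eef_pos": TCP position; "ee_rot": TCP orientation; "force": force on the tool from outside, world axes, zero at the start; "wrist_torque": the same for the moment, N m; "grip_width": opening from 0.0 (shut) to 1.0 (fully open).
Only numpy, scipy, OpenCV 4.12 (cv2) and the standard library are available. Lean on these libraries where they do the work, as an engineer would, in place of code of your own. Each camera call takes 0.05 s, during which the arm holds its last target.

## Working session

There is one attempt and no reset: what is moved stays moved. The work goes in short steps, Python scripts to look and compute and a shell command to move; the robot and the scene stay as the last step left them, time stands still between calls to the robot, and variables do not carry over. Pictures are saved under pics/ and viewed, and the job is handed in when it is done.

```bash
mkdir -p pics
cat > h.py <<'E'
import numpy as np, cv2
from rig import monitor, vision, order, ctrl
def cap(n,f):
    s=monitor.sense(); im,d=vision.capture(n); cv2.imwrite('pics/'+f+'.png',im[:,:,::-1]); np.savez('pics/'+f+'.npz',im=im,d=d,p=s['eef_pos'],q=s['ee_rot']); return im,d,s
E
python3 - <<'E'
from h import *
s=monitor.sense(); print(s, ctrl.tcp_to_grasp)
for n in ['scene','side','wrist']:
    cap(n,n+'0'); print(n,vision.camera_info(n))
E
```

```text
{'time_s': 0.0, 'joints': array([-2.23384864e-01,  3.13499552e-01,  1.49842614e+00, -3.01992314e-05,
        1.33098960e+00, -2.23408283e-01]), 'dq': array([ 0.00183323, -0.00020445,  0.00123925, -0.00025115, -0.00023609,
       -0.00081669]), 'tau': array([-5.78409599e-04, -4.12261176e+01, -2.59742296e+01, -3.58453699e-04,
        4.11797926e-03, -1.23038126e-05]), 'eef_pos': array([5.24713610e+02, 5.23285928e-02, 2.03013860e+02]), 'ee_rot': array([-1.32210454e-04,  9.99999781e-01,  1.53055560e-05, -6.48136970e-04]), 'force': array([0.28916953, 0.61168806, 0.9631479 ]), 'wrist_torque': array([-9.52192351e-05,  2.23280691e-02, -7.93287132e-03]), 'grip_width': 0.9989661734182365} 18.700000000000003
scene {'fov_y': 52.753796592608204, 'cx': 319.8710164735434, 'cy': 241.42747400178595, 'R': array([[-0.46933368,  0.88300236,  0.00572063],
       [ 0.67848199,  0.36475812, -0.63766269],
       [-0.56514431, -0.29539524, -0.77029447]]), 't': array([  46.09688758, -322.86835929, 1406.47103712])}
side {'fov_y': 43.7641921045173, 'cx': 317.2618098531708, 'cy': 236.7087505898565, 'R': array([[-0.94434067, -0.3282071 ,  0.02237869],
       [-0.2193512 ,  0.5775151 , -0.78635956],
       [ 0.24516476, -0.74750011, -0.61736361]]), 't': array([ 504.94985955,   42.9408885 , 1440.33980006])}
wrist {'fov_y': 71.57240198788452, 'cx': 322.25022927148433, 'cy': 238.94476824106906, 'hand_eye': array([[ 9.99999239e-01,  1.22155333e-03,  1.74757073e-04,
        -6.49447167e-01],
       [-1.21726848e-03,  9.53270432e-01,  3.02115876e-01,
        -7.70545724e+01],
       [ 2.02459904e-04, -3.02115859e-01,  9.53271193e-01,
        -1.70120141e+02],
       [ 0.00000000e+00,  0.00000000e+00,  0.00000000e+00,
         1.00000000e+00]])}
```

View pics/scene0.png

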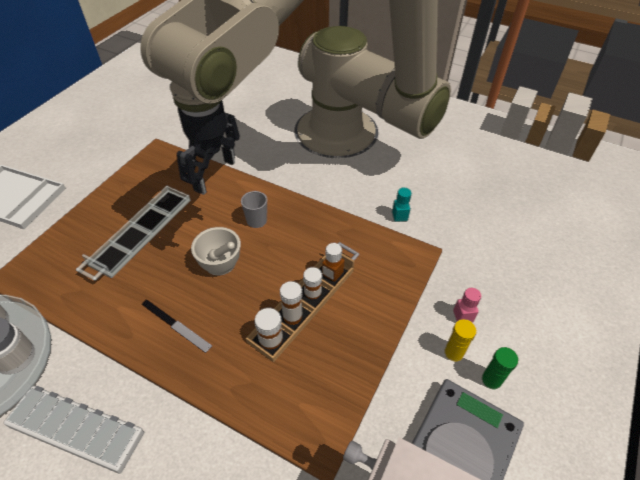

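View pics/side0.png

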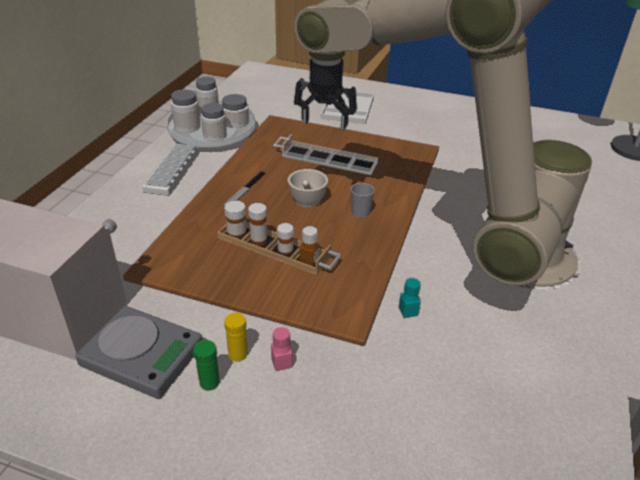

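View pics/wrist0.png

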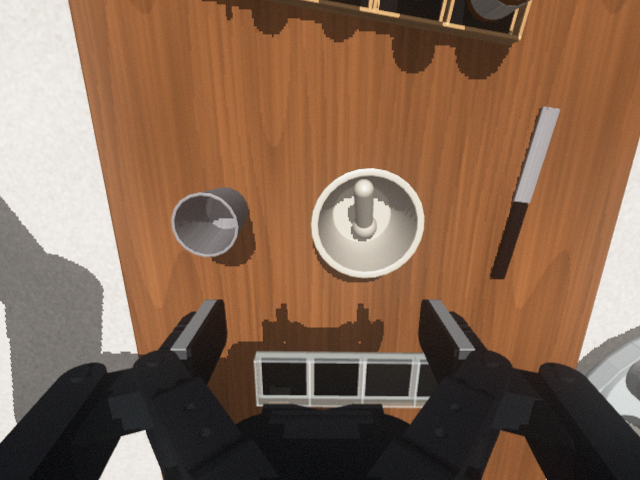

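The scene and side views agree. The wooden tray (scene pixels 260–355, 245–350) holds, counting from its handle, square, small, tall and wide. The clear tray is at scene (80–190, 190–275), with its handle at lower left, away from the robot. Next I'll measure the caps by colour mask and the clear tray in the wrist view.

```bash
cat >> h.py <<'E'
from scipy.spatial.transform import Rotation as Ro
def cam(n,p=None,q=None):
    c=vision.camera_info(n); f=240/np.tan(np.radians(c['fov_y']/2))
    if n=='wrist':
        H=np.array(c['hand_eye']); Rt=Ro.from_quat([q[1],q[2],q[3],q[0]]).as_matrix()
        R=(Rt@H[:3,:3]); o=Rt@H[:3,3]+p
    else:
        R=np.array(c['R']).T; o=-R@np.array(c['t'])
    return f,c['cx'],c['cy'],R,o
def ray(n,u,v,z,p=None,q=None):
    f,cx,cy,R,o=cam(n,p,q); d=R@np.array([(u-cx)/f,(v-cy)/f,1]); return o+d*(z-o[2])/d[2]
def pts(n,d,p=None,q=None):
    f,cx,cy,R,o=cam(n,p,q); v,u=np.mgrid[:480,:640]
    P=np.stack([(u-cx)/f*d,(v-cy)/f*d,d],-1)@R.T+o; P[d<=0]=np.nan; return P
E
python3 - <<'E'
from h import *
for n in ['scene','side']:
    D=np.load(f'pics/{n}0.npz'); P=pts(n,D['d']); im=D['im'].astype(int)
    sat=im.max(2)-im.min(2)
    m=((im.min(2)>110)&(sat<45)&(P[...,2]>60)&(P[...,2]<135)&(P[...,0]>350)&(P[...,0]<720)&(P[...,1]>60)&(P[...,1]<350)).astype(np.uint8)
    k,l,st,ce=cv2.connectedComponentsWithStats(m)
    for i in range(1,k):
        if st[i,4]<40: continue
        Q=P[l==i]; zt=np.nanpercentile(Q[:,2],90); T=Q[Q[:,2]>zt-4]
        print(n,ce[i].round(),st[i,4],'ztop',zt.round(1),'topmid',((np.nanmax(T,0)+np.nanmin(T,0))/2).round(1),np.nanmedian(T,0).round(1))
D=np.load('pics/wrist0.npz');
for u,v in [(256,353),(258,406),(310,353),(362,353),(362,405),(413,353)]: print(u,v,ray('wrist',u,v,36,D['p'],D['q']).round(1))
cv2.imwrite('pics/sc_crop.png',cv2.resize(np.load('pics/scene0.npz')['im'][170:370,60:370,::-1],None,fx=2.5,fy=2.5,interpolation=2))
E
```

```text
scene [334. 251.] 208 ztop 111.7 topmid [478.1 231.6 111.1] [477.9 231.2 110.4]
scene [313. 276.] 263 ztop 91.7 topmid [540.6 216.4  90.7] [541.  216.7  90.1]
scene [291. 292.] 362 ztop 123.5 topmid [612.4 208.8 122.6] [612.7 209.4 122.1]
scene [296. 310.] 57 ztop 82.0 topmid [620.1 222.3  81.4] [621.8 224.7  81.4]
scene [268. 321.] 542 ztop 103.5 topmid [675.2 196.2 102.5] [676.5 196.9 102.1]
side [234. 209.] 297 ztop 105.2 topmid [672.6 198.7 104.8] [671.9 199.1 103.4]
side [257. 211.] 240 ztop 124.5 topmid [609.1 211.1 124.7] [608.2 211.7 123.1]
side [285. 230.] 206 ztop 92.8 topmid [538.2 217.4  92.4] [538.4 218.3  91.6]
side [256. 230.] 91 ztop 81.5 topmid [607.5 226.1  81.8] [607.  225.8  80.8]
side [309. 234.] 209 ztop 112.5 topmid [474.1 231.1 111.7] [474.7 233.4 110.9]
256 353 [ 445.2 -172.5   36. ]
258 406 [ 443.  -251.3   36. ]
310 353 [ 509.5 -172.4   36. ]
362 353 [ 571.5 -172.2   36. ]
362 405 [ 574.4 -249.4   36. ]
413 353 [ 632.2 -172.1   36. ]
```

View pics/sc_crop.png

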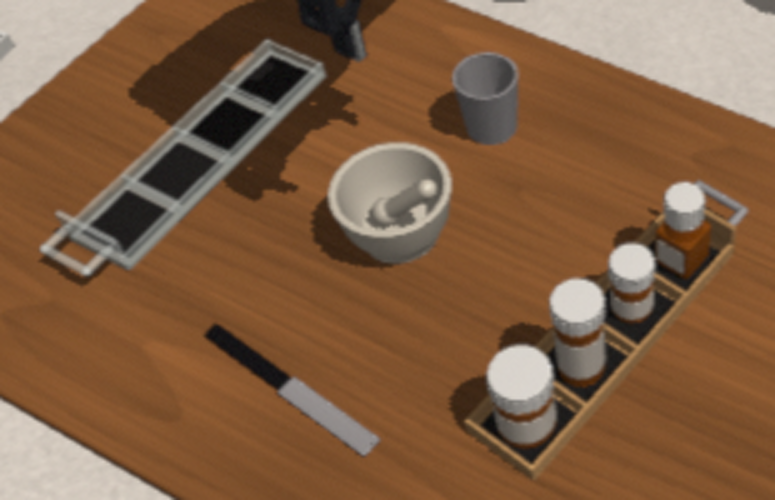

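Run:
```python
from h import *
for n,box in [('scene',(75,185,195,280)),('side',(280,138,380,175)),('wrist',(250,345,450,412))]:
    D=np.load(f'pics/{n}0.npz'); im=D['im'].astype(int); p,q=D['p'],D['q']
    x0,y0,x1,y1=box; m=np.zeros((480,640),np.uint8)
    m[y0:y1,x0:x1]=(im.max(2)<45)[y0:y1,x0:x1]
    k,l,st,ce=cv2.connectedComponentsWithStats(m); P=pts(n,D['d'],p,q)
    for i in range(1,k):
        if st[i,4]<60: continue
        cn=cv2.findContours((l==i).astype(np.uint8),0,1)[0][0]; mr=cv2.minAreaRect(cn)
        print(n,ce[i].round(1),st[i,4],'pad',ray(n,*ce[i],24,p,q).round(1), np.nanmedian(P[l==i],0).round(1))
```

```text
scene [168.7 201.6] 254 pad [ 473.  -220.4   24. ] [ 473.7 -219.8   24.4]
scene [150.4 219.2] 297 pad [ 539.4 -221.1   24. ] [ 539.1 -220.4   24.5]
scene [130.7 237.9] 317 pad [ 605.8 -222.3   24. ] [ 605.7 -222.6   24.1]
scene [110.8 256.9] 303 pad [ 669.1 -223.    24. ] [ 668.8 -222.9   24.4]
side [298.1 149.9] 70 pad [ 674.5 -228.6   24. ] [ 673.8 -226.8   25.6]
side [319.1 154.2] 70 pad [ 608.6 -227.7   24. ] [ 608.2 -225.4   25.2]
side [341.  158.7] 87 pad [ 541.5 -226.7   24. ] [ 541.4 -224.1   25.1]
side [363.  163.2] 92 pad [ 475.2 -225.5   24. ] [ 474.3 -223.8   25.6]
wrist [435.6 378.3] 1828 pad [ 667.9 -218.6   24. ] [567.   -1.1 272.1]
wrist [283.7 378.5] 1309 pad [ 475.2 -219.3   24. ] [ 475.2 -219.7   23.6]
wrist [335.7 378.9] 1314 pad [ 541.2 -219.9   24. ] [ 541.5 -220.2   23.6]
wrist [387.5 380.3] 1194 pad [ 607.1 -221.8   24. ] [ 607.5 -222.7   23.7]
wrist [321.9 408.4] 673 pad [ 523.8 -266.7   24. ] [524.    9.8 305. ]
```

Cap tops come out at the expected heights (110, 91, 123 and 103 mm) and the clear pads at z 24 with 66 mm pitch. I'll move above the wooden tray with the jaws turned across the row and refine with the wrist camera.

```bash
python3 -m pendant '[[[-1,0.001,0.015,0.01,6],[-1,0.003,0.04,0.02,14],[-1,0.005,0.07,0.035,22],[-1,0.007,0.1,0.045,30],[-1,0.009,0.13,0.055,38],[-1,0.011,0.16,0.06,46],[-1,0.013,0.18,0.06,54],[-1,0.015,0.2,0.06,62],[-1,0.015,0.21,0.06,70],[-1,0.015,0.21,0.06,80],[-1,0.015,0.21,0.06,80],[-1,0.015,0.21,0.06,80],[-1,0.015,0.21,0.06,80]]]' 30
python3 - <<'E'
from h import *
im,d,s=cap('wrist','w1'); print(s['eef_pos'],s['ee_rot'],s['joints'])
E
```

```text
time_s: 1.45
eef_pos: [540.0, 209.7, 263.5]
ee_rot: [-0.0, 0.767, 0.642, -0.0]
force: [-0.2, -0.1, -0.6]
grip_width: 1.007
[540.01066642 209.73784875 263.53318453] [-2.58202402e-05  7.67080527e-01  6.41550822e-01 -8.30358484e-05] [ 1.68353140e-01  4.03790790e-01  1.21587086e+00 -3.91345188e-05
  1.52210047e+00 -1.22468152e+00]
```

View pics/w1.png

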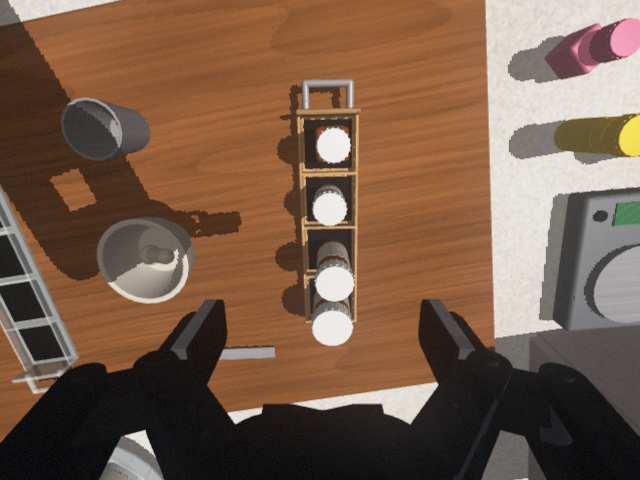

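Wrist view: caps lie in a column at x≈332, with square at (333,146), small (329,205), tall (333,280) and wide (332,325). The tray is square to the jaws.

Run:
```python
from h import *
D=np.load('pics/w1.npz'); im=D['im'].astype(int);p,q=D['p'],D['q']; P=pts('wrist',D['d'],p,q)
for nm,zt,z0,z1,xr in [('square',110,104,116,(440,510)),('small',90,84,96,(510,575)),('tall',122,116,128,(575,640)),('wide',102,96,108,(640,710))]:
    m=((im.min(2)>120)&(P[...,2]>z0)&(P[...,2]<z1)&(P[...,0]>xr[0])&(P[...,0]<xr[1])&(P[...,1]>150)&(P[...,1]<270)).astype(np.uint8)
    c=max(cv2.findContours(m,0,1)[0],key=cv2.contourArea); (u,v),r=cv2.minEnclosingCircle(c); M=cv2.moments(c)
    f=cam('wrist',p,q)[0]; 
    print(nm,(M['m10']/M['m00'],M['m01']/M['m00']),(u,v),ray('wrist',u,v,zt,p,q).round(1),ray('wrist',M['m10']/M['m00'],M['m01']/M['m00'],zt,p,q).round(1),'dia',2*r*np.median(D['d'][m>0])/f, np.nanmedian(P[...,2][m>0]))
# tray side walls top z=36 at rows
for u,v in [(299,115),(356,115),(305,290),(356,290)]: print(u,v,ray('wrist',u,v,36,p,q).round(1))
```

```text
square (333.228988806678, 144.69967748055396) (333.0, 144.5) [474.7 231.3 110. ] [474.9 231.5 110. ] dia 34.10182494287139 109.59126466094602
small (329.5529595015576, 208.11604361370715) (329.3277893066406, 207.81753540039062) [537.9 217.4  90. ] [538.3 217.6  90. ] dia 36.77206282094172 89.64031242651095
tall (334.6102637432475, 282.3779790276454) (334.44354248046875, 282.18548583984375) [608.4 209.9 122. ] [608.6 210.1 122. ] dia 40.646036934721145 121.542043734105
wide (332.3823792486583, 326.5742397137746) (332.0, 325.5) [670.4 197.5 102. ] [671.8 197.7 102. ] dia 47.36772938318937 101.5359481268842
299 115 [439.2 201.   36. ]
356 115 [450.4 263.9  36. ]
305 290 [652.7 166.3  36. ]
356 290 [664.5 232.4  36. ]
```

```bash
python3 -m pendant '[[[-1,-0.012,0.004,-0.01,0],[-1,-0.03,0.01,-0.03,0],[-1,-0.048,0.016,-0.05,0],[-1,-0.06,0.02,-0.07,0],[-1,-0.065,0.0215,-0.09,0],[-1,-0.065,0.0215,-0.11,0],[-1,-0.065,0.0215,-0.13,0],[-1,-0.065,0.0215,-0.15,0],[-1,-0.065,0.0215,-0.165,0],[-1,-0.065,0.0215,-0.177,0],[-1,-0.065,0.0215,-0.185,0],[-1,-0.065,0.0215,-0.1885,0],[-1,-0.065,0.0215,-0.1885,0],[-1,-0.065,0.0215,-0.1885,0]]]' 30
python3 -m pendant '[[[0,0,0,0,0],[0.2,0,0,0,0],[1,0,0,0,0],[1,0,0,0,0],[1,0,0,0,0],[1,0,0,0,0],[1,0,0,0,0],[1,0,0,0,0],[1,0,0,0,0],[1,0,0,0,0]]]' 30
python3 - <<'E'
from h import *
cap('wrist','w2');cap('side','s2')
E
```

```text
time_s: 2.9
eef_pos: [475.4, 231.6, 75.7]
ee_rot: [0.0, 0.766, 0.643, 0.0]
force: [-0.6, 0.4, 0.3]
grip_width: 1.001
time_s: 3.9
eef_pos: [475.2, 231.6, 75.4]
ee_rot: [0.0, 0.766, 0.643, 0.0]
force: [-0.7, 0.4, 5.5]
grip_width: 0.352
```

View pics/w2.png

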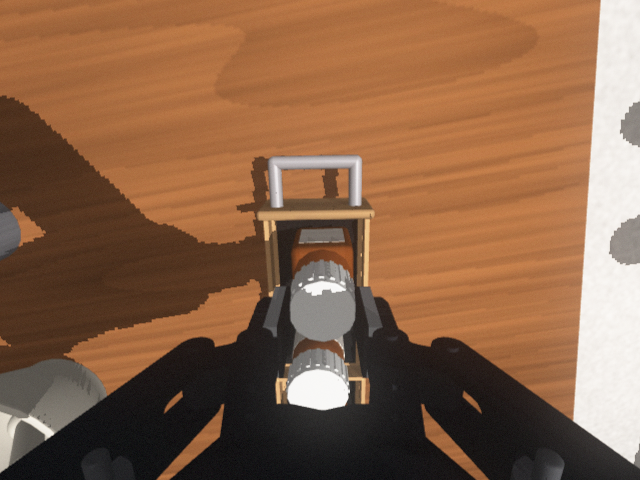

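View pics/s2.png

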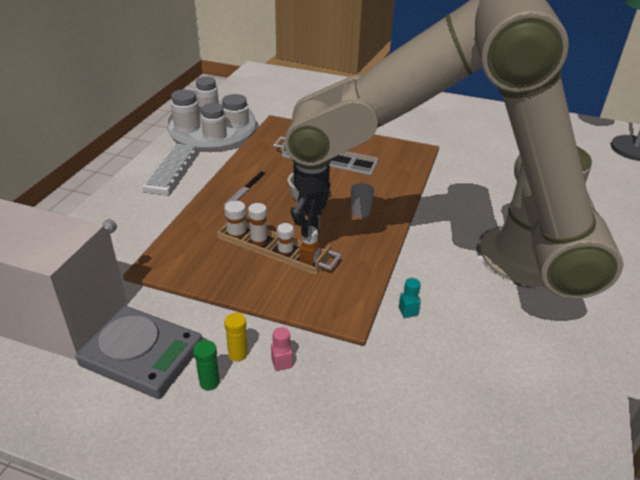

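Gripped: the opening is about 30 mm against the 32 mm cap, and the cap is centred between the pads at (322,300). Lifting and carrying across.

```bash
python3 -m pendant '[[[1,0,0,0.005,0],[1,0,0,0.015,0],[1,0,0,0.03,0],[1,0,0,0.05,0],[1,0,0,0.07,0],[1,0,0,0.09,0],[1,0,0,0.11,0],[1,0,0,0.125,0],[1,0,0,0.135,0],[1,0,0,0.14,0],[1,0,0,0.14,0]]]' 30
python3 - <<'E'
from h import *
cap('wrist','w3')
E
python3 -m pendant '[[[1,0.003,-0.008,0,0],[1,0.01,-0.023,0,0],[1,0.02,-0.046,0,0],[1,0.03,-0.073,0,1],[1,0.044,-0.103,0,2],[1,0.057,-0.133,0,3],[1,0.07,-0.163,0,4],[1,0.083,-0.193,0,5],[1,0.096,-0.223,0,6],[1,0.109,-0.253,0,7],[1,0.122,-0.283,0,8],[1,0.135,-0.313,0,9],[1,0.148,-0.343,0,9],[1,0.161,-0.373,0,9],[1,0.174,-0.4,0,9],[1,0.184,-0.422,0,9],[1,0.192,-0.438,0,9],[1,0.196,-0.448,0,9],[1,0.198,-0.453,0,9],[1,0.198,-0.453,0,9]]]'
python3 -m pendant '[[[1,0,0,0,0],[1,0,0,0,0]]]'
python3 - <<'E'
from h import *
cap('wrist','w4')
E
```

```text
time_s: 5.1
eef_pos: [475.1, 231.5, 215.4]
ee_rot: [0.0, 0.766, 0.643, 0.0]
force: [0.1, -0.1, -1.1]
grip_width: 0.352
time_s: 7.15
eef_pos: [672.7, -222.3, 214.2]
ee_rot: [-0.001, 0.714, 0.701, -0.0]
force: [0.3, 1.2, -1.0]
grip_width: 0.351
time_s: 7.35
eef_pos: [672.9, -220.9, 215.3]
ee_rot: [0.0, 0.713, 0.701, 0.0]
force: [-0.1, 0.7, -2.1]
grip_width: 0.352
```

View pics/w4.png

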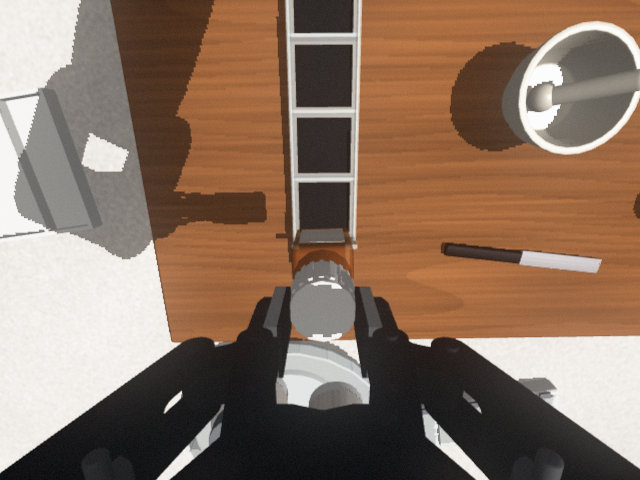

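View pics/w3.png

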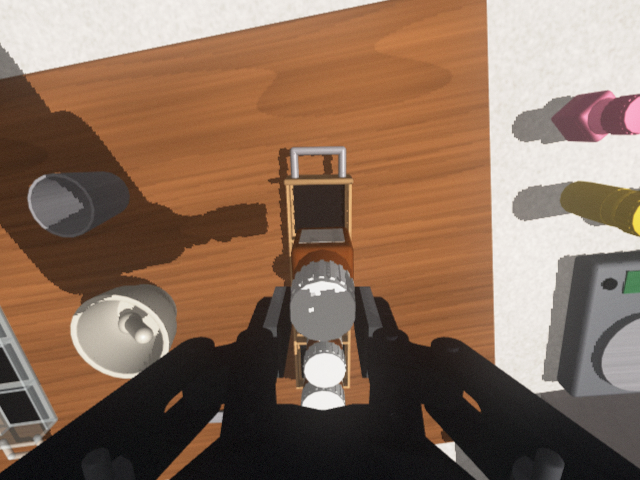

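The bottle is upright in the grip, and the clear tray's cells lie in a column at u≈325 (dividers at v≈38, 112 and 178). Checking pad positions.

Run:
```python
from h import *
D=np.load('pics/w4.npz'); im=D['im'].astype(int);p,q=D['p'],D['q'];P=pts('wrist',D['d'],p,q)
m=np.zeros((480,640),np.uint8); m[:230,285:365]=(im.max(2)<50)[:230,285:365]
k,l,st,ce=cv2.connectedComponentsWithStats(m)
for i in range(1,k):
    if st[i,4]<300: continue
    x,y,w,h,a=st[i]; 
    print(st[i],ray('wrist',x,y+h/2,24,p,q).round(1),ray('wrist',x+w,y+h/2,24,p,q).round(1),ray('wrist',x+w/2,y,24,p,q).round(1),ray('wrist',x+w/2,y+h,24,p,q).round(1),np.nanmedian(P[l==i],0).round(1))
```

```text
[296   0  57  32 957] [ 489.4 -242.9   24. ] [ 490.3 -189.3   24. ] [ 477.  -215.9   24. ] [ 503.  -216.3   24. ] [ 487.8 -217.5   23.7]
[299 183  40  44 432] [ 669.8 -246.7   24. ] [ 670.5 -202.5   24. ] [ 646.  -224.2   24. ] [ 695.3 -225.1   24. ] [ 666.9 -226.1   23.7]
```

```bash
python3 -m pendant '[[[1,0,0,-0.01,0],[1,0,0.001,-0.03,0],[1,0,0.001,-0.05,0],[1,0,0.001,-0.07,0],[1,0,0.001,-0.09,0],[1,0,0.001,-0.105,0],[1,0,0.001,-0.118,0],[1,0,0.001,-0.127,0],[1,0,0.001,-0.133,0],[1,0,0.001,-0.136,0],[1,0,0.001,-0.138,0],[1,0,0.001,-0.139,0],[1,0,0.001,-0.1395,0],[1,0,0.001,-0.1395,0]]]'
python3 - <<'E'
from h import *
cap('scene','sc5');cap('wrist','w5')
cv2.imwrite('pics/sc5c.png',cv2.resize(cv2.imread('pics/sc5.png')[170:330,40:260],None,fx=3,fy=3))
E
```

```text
time_s: 8.8
eef_pos: [673.1, -220.5, 75.9]
ee_rot: [0.0, 0.713, 0.701, 0.0]
force: [0.8, 0.0, -0.0]
grip_width: 0.352
```

View pics/sc5c.png

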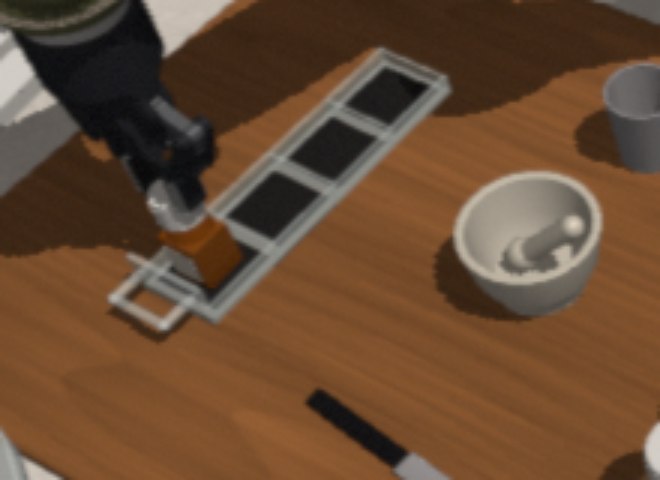

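View pics/w5.png

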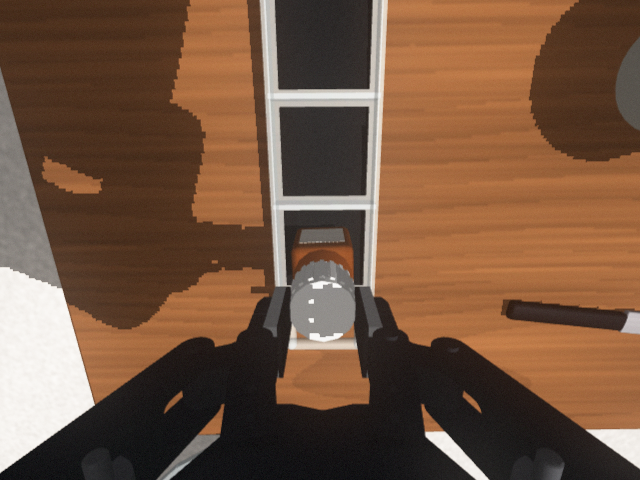

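The bottle sits centred in the handle cell. I'll lower until there is contact.

```bash
python3 -m pendant '[[[1,0,0,-0.0005,0],[1,0,0,-0.001,0],[1,0,0,-0.001,0]]]'; python3 -m pendant '[[[1,0,0,-0.0005,0],[1,0,0,-0.0005,0]]]'
```

```text
time_s: 9.2
eef_pos: [673.3, -220.6, 75.5]
ee_rot: [0.001, 0.713, 0.701, 0.0]
force: [-0.6, 0.8, 4.8]
grip_width: 0.354
time_s: 9.4
eef_pos: [673.5, -220.6, 75.4]
ee_rot: [0.001, 0.713, 0.701, 0.0]
force: [-1.0, 1.0, 7.7]
grip_width: 0.351
```

Contact at about 5–8 N. Releasing and retreating.

```bash
python3 -m pendant '[[[0.2,0,0,0.0005,0],[0,0,0,0.0005,0],[-0.3,0,0,0.0005,0],[-1,0,0,0.0005,0],[-1,0,0,0.0005,0],[-1,0,0,0.0005,0],[-1,0,0,0.01,0],[-1,0,0,0.03,0],[-1,0,0,0.06,0],[-1,0,0,0.09,0],[-1,0,0,0.11,0],[-1,0,0,0.12,0],[-1,0,0,0.12,0]]]'
python3 - <<'E'
from h import *
cap('wrist','w6')
E
```

```text
time_s: 10.7
eef_pos: [673.4, -220.7, 195.7]
ee_rot: [0.001, 0.713, 0.701, 0.0]
force: [0.3, 0.1, -0.1]
grip_width: 0.998
```

View pics/w6.png

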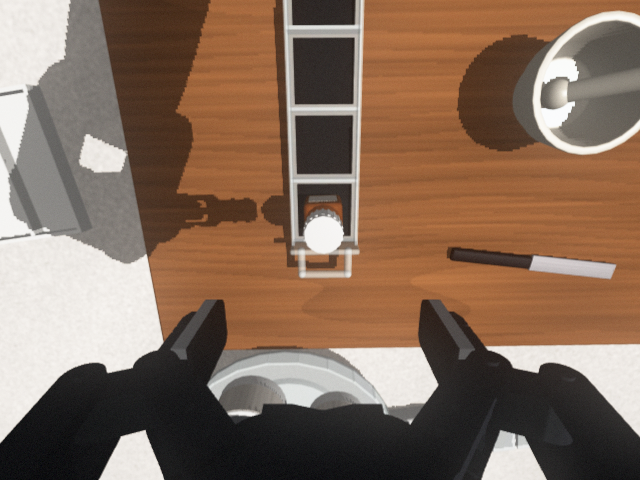

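The square bottle stands upright and centred in the handle cell (323,230). Next is the small bottle.

```bash
python3 -m pendant '[[[-1,-0.004,0.013,0,0],[-1,-0.012,0.04,0,0],[-1,-0.023,0.075,0,-1],[-1,-0.034,0.11,0,-2],[-1,-0.045,0.145,0,-3],[-1,-0.056,0.18,0,-4],[-1,-0.067,0.215,0,-5],[-1,-0.078,0.25,0,-6],[-1,-0.089,0.285,0,-7],[-1,-0.1,0.32,0,-8],[-1,-0.11,0.355,0,-9],[-1,-0.12,0.39,0,-9],[-1,-0.128,0.415,0,-9],[-1,-0.133,0.43,0,-9],[-1,-0.1345,0.436,0,-9],[-1,-0.1345,0.438,0,-9],[-1,-0.1345,0.438,0,-9],[-1,-0.1345,0.438,0,-9]]]'
python3 -m pendant '[[[-1,0,0,-0.01,0],[-1,0,0,-0.03,0],[-1,0,0,-0.055,0],[-1,0,0,-0.08,0],[-1,0,0,-0.1,0],[-1,0,0,-0.115,0],[-1,0,0,-0.126,0],[-1,0,0,-0.133,0],[-1,0,0,-0.1365,0],[-1,0,0,-0.1375,0],[-1,0,0,-0.1375,0]]]'
python3 - <<'E'
from h import *
cap('wrist','w7')
E
```

```text
time_s: 12.55
eef_pos: [538.9, 216.5, 193.9]
ee_rot: [0.0, 0.766, 0.642, -0.0]
force: [-0.0, 0.1, 0.2]
grip_width: 1.001
time_s: 13.65
eef_pos: [538.8, 217.5, 57.0]
ee_rot: [0.0, 0.766, 0.643, 0.0]
force: [-0.4, -0.3, 0.3]
grip_width: 0.998
```

View pics/w7.png

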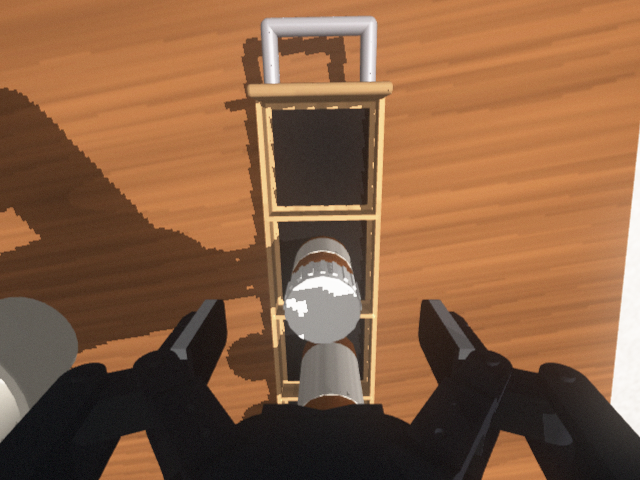

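The small cap is centred between the open jaws (322,305), and nothing touches the tall bottle. Close and lift.

```bash
python3 -m pendant '[[[0,0,0,0,0],[0.2,0,0,0,0],[1,0,0,0,0],[1,0,0,0,0],[1,0,0,0,0],[1,0,0,0,0],[1,0,0,0,0],[1,0,0,0,0]]]' 30
python3 -m pendant '[[[1,0,0,0.005,0],[1,0,0,0.015,0],[1,0,0,0.03,0],[1,0,0,0.05,0],[1,0,0,0.07,0],[1,0,0,0.09,0],[1,0,0,0.11,0],[1,0,0,0.125,0],[1,0,0,0.135,0],[1,0,0,0.14,0],[1,0,0,0.14,0]]]' 30
python3 - <<'E'
from h import *
cap('wrist','w8')
E
```

```text
time_s: 14.5
eef_pos: [538.7, 217.5, 57.0]
ee_rot: [0.0, 0.766, 0.643, 0.0]
force: [-1.2, -1.3, 5.5]
grip_width: 0.393
time_s: 15.6
eef_pos: [538.6, 217.5, 196.9]
ee_rot: [0.0, 0.766, 0.643, 0.0]
force: [-0.1, -0.4, 0.7]
grip_width: 0.397
```

View pics/w8.png

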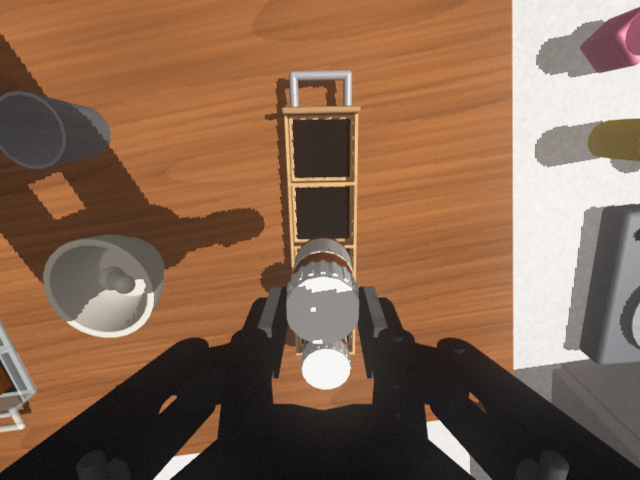

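Held upright. Carry it to the second cell.

```bash
python3 -m pendant '[[[1,0.001,-0.008,0,0],[1,0.004,-0.023,0,0],[1,0.007,-0.046,0,0],[1,0.011,-0.073,0,1],[1,0.016,-0.103,0,2],[1,0.021,-0.133,0,3],[1,0.026,-0.163,0,4],[1,0.031,-0.193,0,5],[1,0.036,-0.223,0,6],[1,0.041,-0.253,0,7],[1,0.046,-0.283,0,8],[1,0.051,-0.313,0,9],[1,0.056,-0.343,0,9],[1,0.06,-0.37,0,9],[1,0.063,-0.395,0,9],[1,0.066,-0.415,0,9],[1,0.068,-0.428,0,9],[1,0.0685,-0.435,0,9],[1,0.0685,-0.437,0,9],[1,0.0685,-0.437,0,9]]]'
python3 -m pendant '[[[1,0,0,0,0],[1,0,0,-0.01,0],[1,0,0,-0.03,0],[1,0,0,-0.05,0],[1,0,0,-0.07,0],[1,0,0,-0.09,0],[1,0,0,-0.105,0],[1,0,0,-0.118,0],[1,0,0,-0.127,0],[1,0,0,-0.133,0],[1,0,0,-0.136,0],[1,0,0,-0.138,0],[1,0,0,-0.139,0],[1,0,0,-0.1395,0],[1,0,0,-0.1395,0]]]'
python3 - <<'E'
from h import *
cap('wrist','w9')
E
```

```text
time_s: 17.65
eef_pos: [606.9, -219.2, 196.6]
ee_rot: [-0.0, 0.713, 0.701, 0.0]
force: [-0.4, 0.2, -0.1]
grip_width: 0.395
time_s: 19.15
eef_pos: [607.1, -219.6, 57.4]
ee_rot: [0.0, 0.713, 0.701, 0.0]
force: [0.4, -0.0, -0.2]
grip_width: 0.395
```

View pics/w9.png

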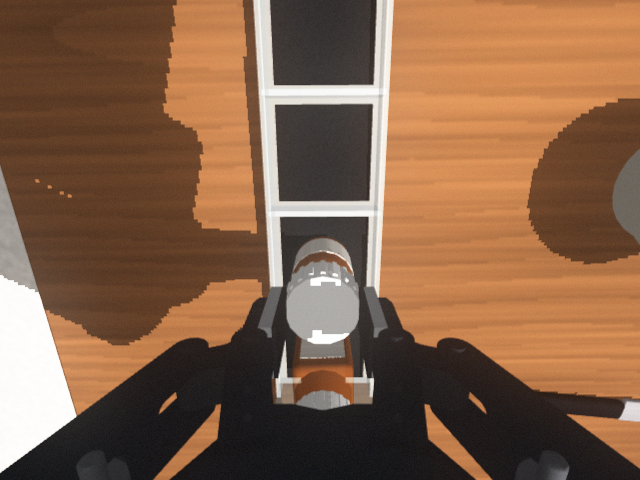

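Centred in the second cell. I'll lower to contact, then release and raise.

```bash
python3 -m pendant '[[[1,0,0,-0.0005,0],[1,0,0,-0.001,0],[1,0,0,-0.001,0]]]'; python3 -m pendant '[[[1,0,0,-0.0003,0],[1,0,0,-0.0003,0]]]'
```

```text
time_s: 19.5
eef_pos: [607.4, -219.7, 57.0]
ee_rot: [0.001, 0.713, 0.701, 0.0]
force: [-1.9, 0.1, 5.1]
grip_width: 0.399
time_s: 19.7
eef_pos: [607.5, -219.7, 57.0]
ee_rot: [0.001, 0.713, 0.701, 0.0]
force: [-1.4, 1.0, 6.7]
grip_width: 0.399
```

```bash
python3 -m pendant '[[[0.2,0,0,0.0005,0],[0,0,0,0.0005,0],[-0.3,0,0,0.0005,0],[-1,0,0,0.0005,0],[-1,0,0,0.0005,0],[-1,0,0,0.0005,0],[-1,0,0,0.01,0],[-1,0,0,0.03,0],[-1,0,0,0.06,0],[-1,0,0,0.09,0],[-1,0,0,0.12,0],[-1,0,0,0.135,0],[-1,0,0,0.14,0],[-1,0,0,0.14,0]]]'
python3 - <<'E'
from h import *
cap('wrist','w10')
E
python3 -m pendant '[[[-1,0,0.013,0,0],[-1,0,0.04,0,0],[-1,0,0.075,0,-1],[-1,0.001,0.11,0,-2],[-1,0.001,0.145,0,-3],[-1,0.001,0.18,0,-4],[-1,0.001,0.215,0,-5],[-1,0.002,0.25,0,-6],[-1,0.002,0.285,0,-7],[-1,0.002,0.32,0,-8],[-1,0.0025,0.355,0,-9],[-1,0.0025,0.385,0,-9],[-1,0.0025,0.408,0,-9],[-1,0.0025,0.422,0,-9],[-1,0.0025,0.428,0,-9],[-1,0.0025,0.4295,0,-9],[-1,0.0025,0.4295,0,-9],[-1,0.0025,0.4295,0,-9]]]'
python3 - <<'E'
from h import *
cap('wrist','w11')
E
```

```text
time_s: 21.1
eef_pos: [607.1, -219.6, 196.3]
ee_rot: [0.0, 0.713, 0.701, 0.0]
force: [-0.0, -0.4, 0.3]
grip_width: 1.0
time_s: 22.95
eef_pos: [609.7, 209.1, 195.8]
ee_rot: [0.0, 0.766, 0.642, -0.0]
force: [0.2, -0.8, 0.1]
grip_width: 0.996
```

View pics/w10.png

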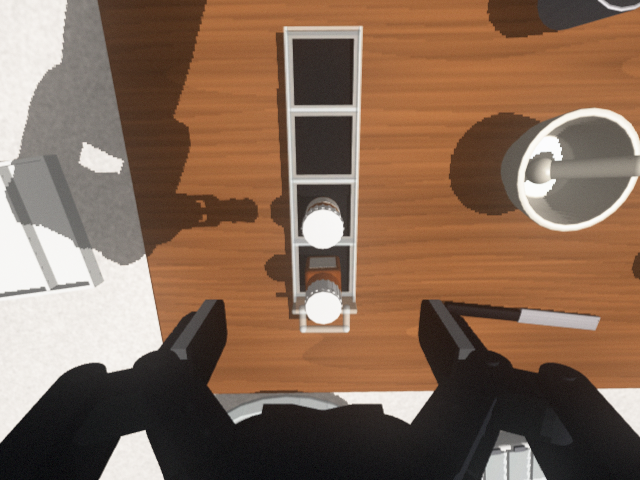

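View pics/w11.png

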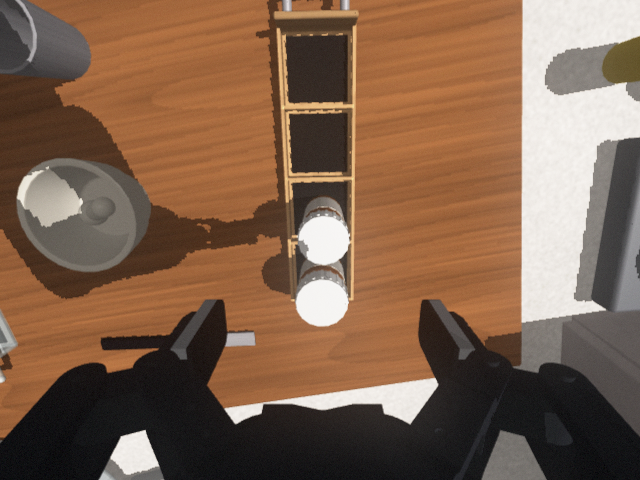

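The small bottle stands in cell 2 (323,222), with square next to it. The tall cap is centred at (324,238). Descend, grip and lift.

```bash
python3 -m pendant '[[[-1,0,0,-0.01,0],[-1,0,0,-0.03,0],[-1,0,0,-0.055,0],[-1,0,0,-0.075,0],[-1,0,0,-0.09,0],[-1,0,0,-0.1,0],[-1,0,0,-0.1045,0],[-1,0,0,-0.106,0],[-1,0,0,-0.106,0],[0,0,0,-0.106,0],[0.1,0,0,-0.106,0],[1,0,0,-0.106,0],[1,0,0,-0.106,0],[1,0,0,-0.106,0],[1,0,0,-0.106,0],[1,0,0,-0.106,0],[1,0,0,-0.106,0],[1,0,0,-0.106,0]]]' 30
python3 -m pendant '[[[1,0,0,0.005,0],[1,0,0,0.015,0],[1,0,0,0.03,0],[1,0,0,0.05,0],[1,0,0,0.07,0],[1,0,0,0.09,0],[1,0,0,0.11,0],[1,0,0,0.125,0],[1,0,0,0.135,0],[1,0,0,0.14,0],[1,0,0,0.14,0]]]' 30
python3 - <<'E'
from h import *
cap('wrist','w12')
E
```

```text
time_s: 24.8
eef_pos: [609.8, 210.0, 90.4]
ee_rot: [0.0, 0.766, 0.643, 0.0]
force: [-0.2, 0.5, 5.7]
grip_width: 0.437
time_s: 25.9
eef_pos: [609.6, 210.0, 230.1]
ee_rot: [0.0, 0.766, 0.643, 0.0]
force: [1.0, -0.2, -0.7]
grip_width: 0.437
```

View pics/w12.png

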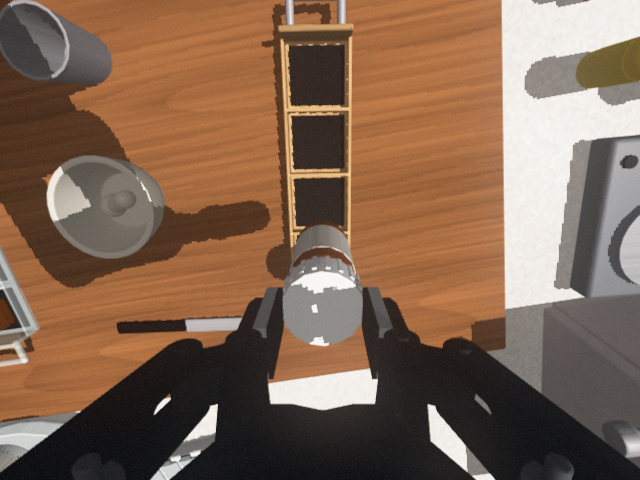

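Held upright. Carry it to the third cell.

```bash
python3 -m pendant '[[[1,-0.001,-0.008,0,0],[1,-0.004,-0.023,0,0],[1,-0.007,-0.046,0,0],[1,-0.011,-0.073,0,1],[1,-0.016,-0.103,0,2],[1,-0.021,-0.133,0,3],[1,-0.026,-0.163,0,4],[1,-0.031,-0.193,0,5],[1,-0.036,-0.223,0,6],[1,-0.041,-0.253,0,7],[1,-0.046,-0.283,0,8],[1,-0.051,-0.313,0,9],[1,-0.056,-0.34,0,9],[1,-0.06,-0.365,0,9],[1,-0.063,-0.388,0,9],[1,-0.066,-0.407,0,9],[1,-0.068,-0.42,0,9],[1,-0.0685,-0.427,0,9],[1,-0.0685,-0.429,0,9],[1,-0.0685,-0.429,0,9]]]'
python3 -m pendant '[[[1,0,0,0,0],[1,0,0,-0.01,0],[1,0,0,-0.03,0],[1,0,0,-0.05,0],[1,0,0,-0.07,0],[1,0,0,-0.09,0],[1,0,0,-0.105,0],[1,0,0,-0.118,0],[1,0,0,-0.127,0],[1,0,0,-0.133,0],[1,0,0,-0.136,0],[1,0,0,-0.138,0],[1,0,0,-0.139,0],[1,0,0,-0.1395,0],[1,0,0,-0.1395,0]]]'
python3 - <<'E'
from h import *
cap('wrist','w13')
E
```

```text
time_s: 27.95
eef_pos: [541.0, -218.8, 229.7]
ee_rot: [-0.0, 0.713, 0.701, 0.0]
force: [0.3, -0.0, -0.4]
grip_width: 0.438
time_s: 29.45
eef_pos: [541.1, -219.1, 90.6]
ee_rot: [0.0, 0.713, 0.701, 0.0]
force: [0.4, -0.6, -0.7]
grip_width: 0.435
```

View pics/w13.png

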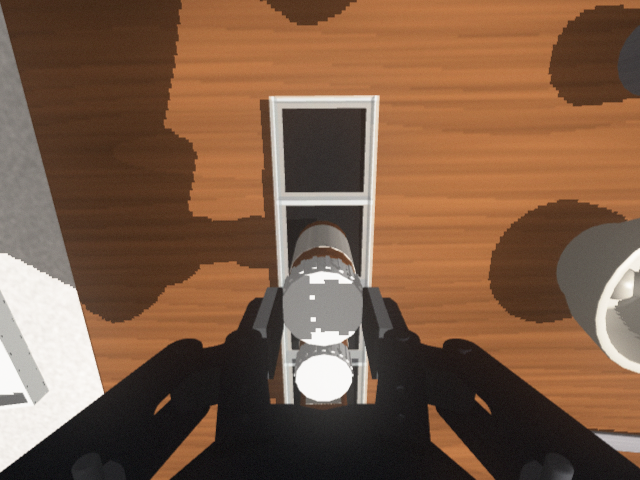

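The tall bottle is centred in the third cell. Lower to contact, release and rise.

```bash
python3 -m pendant '[[[1,0,0,-0.0005,0],[1,0,0,-0.001,0],[1,0,0,-0.001,0]]]'; python3 -m pendant '[[[1,0,0,-0.0003,0],[1,0,0,-0.0003,0]]]'
```

```text
time_s: 29.8
eef_pos: [541.5, -219.3, 90.3]
ee_rot: [0.001, 0.713, 0.701, 0.0]
force: [-0.9, -0.1, 6.0]
grip_width: 0.439
time_s: 30.0
eef_pos: [541.6, -219.4, 90.4]
ee_rot: [0.001, 0.713, 0.701, 0.0]
force: [-0.7, 1.0, 7.9]
grip_width: 0.439
```

```bash
python3 -m pendant '[[[0.2,0,0,0.0005,0],[0,0,0,0.0005,0],[-0.3,0,0,0.0005,0],[-1,0,0,0.0005,0],[-1,0,0,0.0005,0],[-1,0,0,0.0005,0],[-1,0,0,0.01,0],[-1,0,0,0.03,0],[-1,0,0,0.06,0],[-1,0,0,0.09,0],[-1,0,0,0.105,0],[-1,0,0,0.11,0],[-1,0,0,0.11,0]]]'
python3 - <<'E'
from h import *
cap('wrist','w14')
E
python3 -m pendant '[[[-1,0.003,0.013,0,0],[-1,0.01,0.04,0,0],[-1,0.02,0.075,0,-1],[-1,0.032,0.11,0,-2],[-1,0.044,0.145,0,-3],[-1,0.056,0.18,0,-4],[-1,0.068,0.215,0,-5],[-1,0.08,0.25,0,-6],[-1,0.092,0.285,0,-7],[-1,0.104,0.32,0,-8],[-1,0.114,0.35,0,-9],[-1,0.122,0.378,0,-9],[-1,0.127,0.398,0,-9],[-1,0.13,0.41,0,-9],[-1,0.1315,0.416,0,-9],[-1,0.1315,0.417,0,-9],[-1,0.1315,0.417,0,-9],[-1,0.1315,0.417,0,-9]]]'
python3 - <<'E'
from h import *
cap('wrist','w15')
E
```

```text
time_s: 31.3
eef_pos: [541.1, -219.1, 199.5]
ee_rot: [0.0, 0.713, 0.701, 0.0]
force: [-0.1, 0.8, -0.7]
grip_width: 0.999
time_s: 33.15
eef_pos: [672.5, 197.1, 199.1]
ee_rot: [0.0, 0.766, 0.642, -0.0]
force: [-0.0, 0.5, -0.1]
grip_width: 1.004
```

View pics/w14.png

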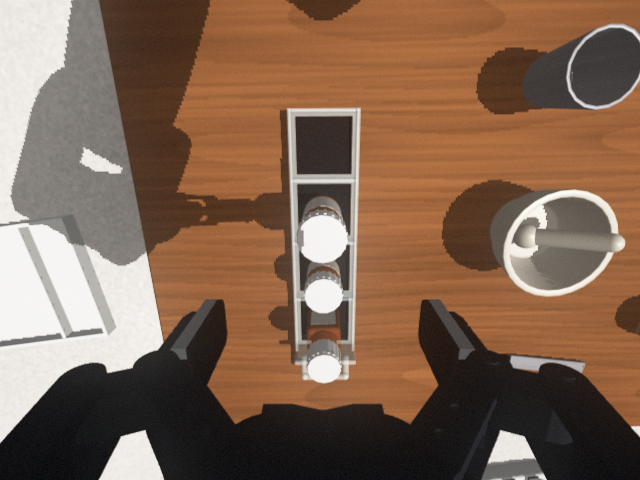

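View pics/w15.png

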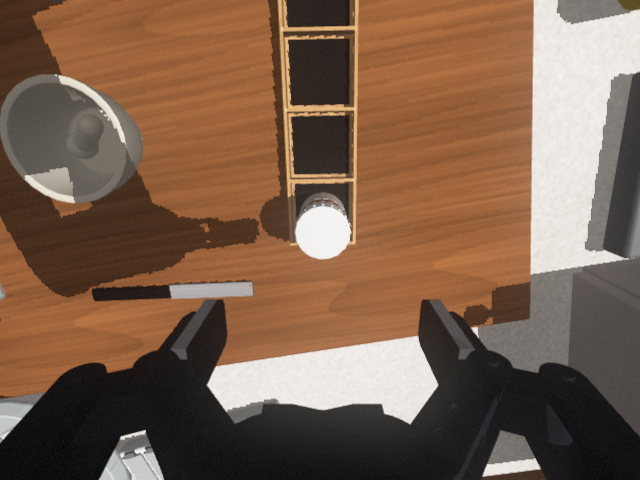

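All three placed bottles are upright in a row, and the wide cap is centred at (322,230). Descend, grip and lift.

```bash
python3 -m pendant '[[[-1,0,0,-0.01,0],[-1,0,0,-0.03,0],[-1,0,0,-0.055,0],[-1,0,0,-0.08,0],[-1,0,0,-0.1,0],[-1,0,0,-0.115,0],[-1,0,0,-0.125,0],[-1,0,0,-0.13,0],[-1,0,0,-0.131,0],[-1,0,0,-0.131,0],[0,0,0,-0.131,0],[0.1,0,0,-0.131,0],[1,0,0,-0.131,0],[1,0,0,-0.131,0],[1,0,0,-0.131,0],[1,0,0,-0.131,0],[1,0,0,-0.131,0],[1,0,0,-0.131,0],[1,0,0,-0.131,0]]]' 35
python3 -m pendant '[[[1,0,0,0.005,0],[1,0,0,0.015,0],[1,0,0,0.03,0],[1,0,0,0.05,0],[1,0,0,0.07,0],[1,0,0,0.09,0],[1,0,0,0.11,0],[1,0,0,0.125,0],[1,0,0,0.135,0],[1,0,0,0.14,0],[1,0,0,0.14,0]]]' 35
python3 - <<'E'
from h import *
cap('wrist','w16')
E
```

```text
time_s: 35.1
eef_pos: [672.9, 197.9, 68.8]
ee_rot: [0.0, 0.766, 0.643, 0.001]
force: [-0.4, -0.9, 5.4]
grip_width: 0.522
time_s: 36.2
eef_pos: [672.6, 198.0, 208.6]
ee_rot: [0.0, 0.766, 0.643, 0.0]
force: [0.5, -0.2, -0.7]
grip_width: 0.518
```

View pics/w16.png

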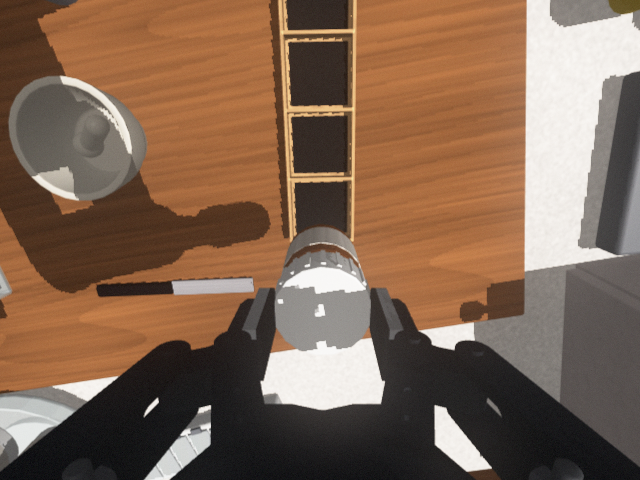

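Held upright. Carry it to the far cell.

```bash
python3 -m pendant '[[[1,-0.003,-0.007,0,0],[1,-0.01,-0.021,0,0],[1,-0.02,-0.042,0,0],[1,-0.032,-0.067,0,1],[1,-0.045,-0.095,0,2],[1,-0.058,-0.123,0,3],[1,-0.072,-0.152,0,4],[1,-0.086,-0.181,0,5],[1,-0.1,-0.21,0,6],[1,-0.114,-0.239,0,7],[1,-0.128,-0.268,0,8],[1,-0.141,-0.296,0,9],[1,-0.154,-0.324,0,9],[1,-0.166,-0.35,0,9],[1,-0.177,-0.373,0,9],[1,-0.186,-0.392,0,9],[1,-0.193,-0.406,0,9],[1,-0.1965,-0.414,0,9],[1,-0.1975,-0.416,0,9],[1,-0.1975,-0.416,0,9]]]'
python3 -m pendant '[[[1,0,0,0,0],[1,0,0,-0.01,0],[1,0,0,-0.03,0],[1,0,0,-0.05,0],[1,0,0,-0.07,0],[1,0,0,-0.09,0],[1,0,0,-0.105,0],[1,0,0,-0.118,0],[1,0,0,-0.127,0],[1,0,0,-0.133,0],[1,0,0,-0.136,0],[1,0,0,-0.138,0],[1,0,0,-0.139,0],[1,0,0,-0.1395,0],[1,0,0,-0.1395,0]]]'
python3 - <<'E'
from h import *
cap('wrist','w17')
E
```

```text
time_s: 38.25
eef_pos: [474.9, -217.8, 207.8]
ee_rot: [-0.0, 0.713, 0.701, 0.0]
force: [0.5, -0.3, 0.2]
grip_width: 0.519
time_s: 39.75
eef_pos: [475.2, -218.2, 68.9]
ee_rot: [0.0, 0.713, 0.701, 0.0]
force: [0.8, -0.0, 1.3]
grip_width: 0.52
```

View pics/w17.png

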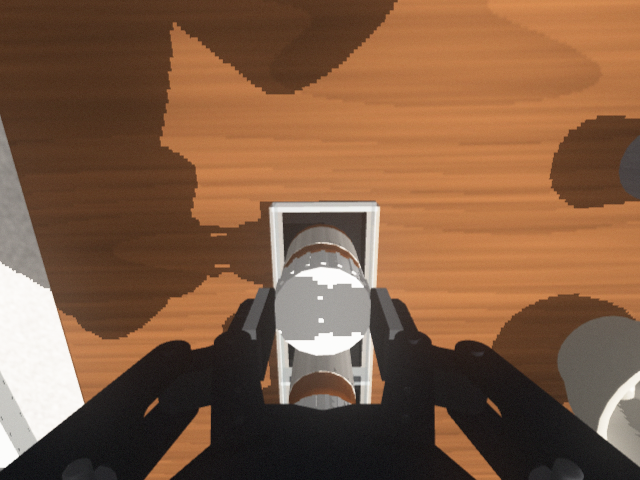

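The wide bottle is centred in the far cell. Lower to contact, release and rise.

```bash
python3 -m pendant '[[[1,0,0,-0.0005,0],[1,0,0,-0.001,0],[1,0,0,-0.001,0]]]'
python3 -m pendant '[[[0.2,0,0,0,0],[0,0,0,0,0],[-0.3,0,0,0,0],[-1,0,0,0,0],[-1,0,0,0,0],[-1,0,0,0,0],[-1,0,0,0.01,0],[-1,0,0,0.03,0],[-1,0,0,0.06,0],[-1,0,0,0.09,0],[-1,0,0,0.12,0],[-1,0,0,0.14,0],[-1,0,0,0.15,0],[-1,0,0,0.15,0]]]'
python3 -m pendant '[[[-1,0,0.03,0,0],[-1,0,0.07,0.01,0],[-1,0,0.11,0.03,0],[-1,0,0.15,0.05,0],[-1,0,0.19,0.05,0],[-1,0,0.2,0.05,0],[-1,0,0.2,0.05,0],[-1,0,0.2,0.05,0],[-1,0,0.2,0.05,0],[-1,0,0.2,0.05,0]]]'
python3 - <<'E'
from h import *
cap('scene','scF');cap('side','sF')
for n in ['scene','side']:
    D=np.load('pics/'+{'scene':'scF','side':'sF'}[n]+'.npz'); P=pts(n,D['d']); im=D['im'].astype(int)
    m=((im.min(2)>90)&(im.max(2)-im.min(2)<45)&(P[...,2]>74)&(P[...,2]<135)&(P[...,0]>430)&(P[...,0]<720)&(abs(P[...,1]+220)<50)).astype(np.uint8)
    k,l,st,ce=cv2.connectedComponentsWithStats(m)
    for i in range(1,k):
        if st[i,4]<40: continue
        Q=P[l==i]; zt=np.nanpercentile(Q[:,2],90); T=Q[Q[:,2]>zt-4]
        print(n,ce[i].round(),st[i,4],zt.round(1),np.nanmedian(T,0).round(1))
cv2.imwrite('pics/scFc.png',cv2.resize(cv2.imread('pics/scF.png')[150:350,60:370],None,fx=2.5,fy=2.5))
cv2.imwrite('pics/sFc.png',cv2.resize(cv2.imread('pics/sF.png')[80:280,200:420],None,fx=3,fy=3))
E
```

```text
time_s: 40.1
eef_pos: [475.6, -218.4, 68.7]
ee_rot: [0.001, 0.713, 0.701, 0.0]
force: [-0.7, 1.8, 9.8]
grip_width: 0.519
time_s: 41.5
eef_pos: [475.3, -218.2, 218.7]
ee_rot: [0.001, 0.713, 0.701, 0.0]
force: [0.5, 0.0, -1.0]
grip_width: 0.999
time_s: 42.5
eef_pos: [475.0, -19.0, 267.1]
ee_rot: [-0.0, 0.714, 0.7, -0.0]
force: [1.0, 0.8, -0.0]
grip_width: 0.996
scene [160. 182.] 262 104.3 [ 479.3 -217.8  102.6]
scene [139. 193.] 288 123.8 [ 545.  -218.8  122.4]
scene [146. 208.] 51 82.4 [ 551.8 -203.9   81.2]
scene [123. 222.] 241 91.8 [ 609.8 -218.5   90.2]
scene [ 99. 237.] 278 111.8 [ 674.7 -219.4  110.3]
side [298. 128.] 129 112.9 [ 670.5 -216.9  111.5]
side [341. 132.] 143 125.0 [ 541.5 -217.2  123.6]
side [319. 138.] 124 92.8 [ 606.7 -215.3   91.4]
side [364. 144.] 118 104.6 [ 471.4 -212.5  103.3]
side [340. 146.] 45 84.5 [ 540.1 -204.    83.1]
```

View pics/scFc.png

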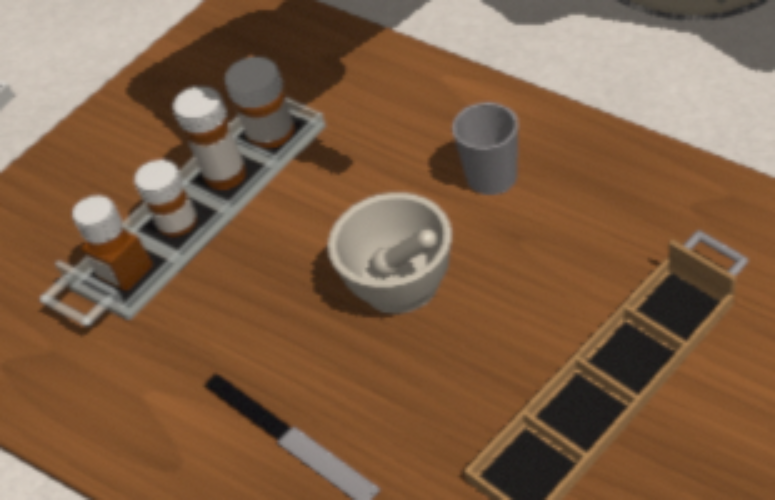

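View pics/sFc.png

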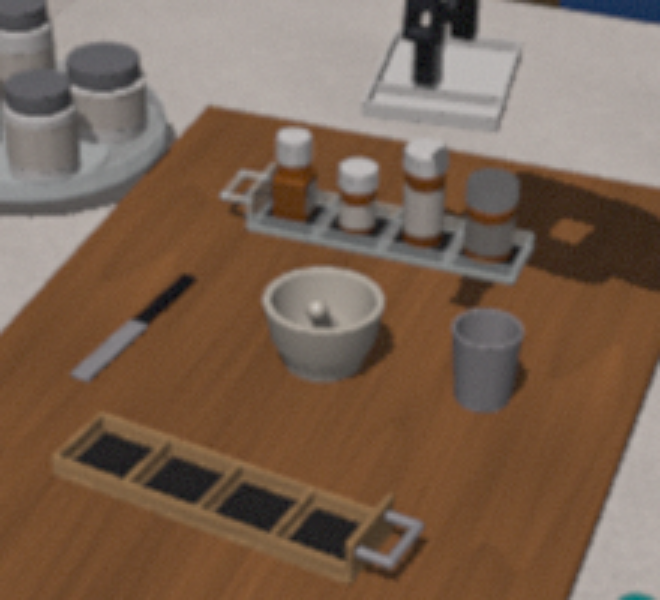

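Both views show square, small, tall and wide standing upright, counting from the clear tray's handle. Cap tops are at the standing heights (110, 90, 122 and 102 mm), and the robot is clear.

```bash
python3 -c "
from rig import order; print(order.finish_job())"
```

```text
the job is handed in; nothing more can be done
None
```

All four bottles are in the clear tray, one to a cell. Counted from the handle they stand square, small, tall, wide, the same order as in the wooden tray. I carried each bottle by its cap and lowered it until it touched the cell floor at about 5–10 N before letting go. The job was handed in after about 43 s of the 128 s allowed.

Last checks, from the scene and side cameras:
- **Standing:** all four are upright, with cap tops within about 2 mm of the heights expected for standing on the cell floors.
- **Robot:** it is clear of everything, with the gripper open, and the tool force reads near zero.
- **Disagreement:** the two cameras differ on position by up to about 8 mm (the wide bottle), and by 4 mm or less on the others. The wide bottle was in the arm's shadow in these pictures, and the wrist view just before its release showed it centred in its cell.
- **Not checked:** I took no second set of pictures later to confirm nothing shifted.

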